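# Pack the peeler and the grating plate into their wooden case

### The arm

A 7-joint arm with a two-finger parallel gripper is mounted at the origin on a cart in front of the work surface, level with it; the furniture and walls round the work are solid. World frame = base frame: x ahead of the robot, y to its left, z up, the work surface at z = 0. Lengths are in m, angles in rad, forces in N, time in s.
With the tool pointing down it reaches from about 0.4 to 0.875 m from the base axis. Payload 19.3 kg.
Tool frame: the origin (TCP) lies at the very end of the fingers, on their centre line; the grasp point (between the pads) lies bot.pinch_z behind it (bot.pinch_z is the distance from the TCP to the grasp point, in m); z points along the fingers, y is the line along which they close (so a half turn about z gives the same grasp; the last joint's range is limited). The gripper opens to 85 mm and grips with 20 to 120 N. Pads are 22 mm wide; open, the fingers measure 114 mm over their backs; the gripper's body (76 mm by 85 mm) begins 54 mm behind the grasp point. The pads swing forward as they close: fully open they stand 13 mm farther back than shut.
Start: joints at [1.257, 0.521, -0.036, 1.599, 0.021, 1.021, -0.113], TCP at [0.151, -0.607, 0.231] pointing down, gripper open.
Joint ranges: [-2.91, 2.91], [-0.3, 2.13], [-1.5, 1.42], [0.17, 2.43], [-1.26, 4.41], [0.16, 1.93], [-2.52, 2.52]. Speed limits (rad/s): [1.89, 1.89, 2.39, 2.39, 3.01, 3.01, 3.01].

### API

Orientations are given as [roll, pitch, yaw] about the fixed x, y, z axes, in that order (R = Rz(yaw) Ry(pitch) Rx(roll)).
In Python, from workcell import bot, grab_frame, ticket gives the robot as it stands.
- The arm moves only by the tool arm_command, never from a script. Its argument "commands" is a list of rows, each a list of 3 entries, a list of its own where there are three numbers: the shift along the world's x, y, z in mm, then the turn about the world's z in rad, then the gripper command: -1 is fully open, 1 is shut, values between are in proportion. In form: [[[tx, ty, tz], roll, fingers], ...]. A call has 1 to 20 rows; each row shifts and turns the commanded pose from where the row before left it; what a row does not reach is not made up. A row lasts 1/10 s, in which the tool goes at most 50 mm and 8.59 degrees, less where a joint would pass 70% of its speed; a pose out of reach is approached as far as the arm can. A call with a gripper value outside its range is refused whole. The fingers move at their own pace and stop on an object; "newtons" is the grip in N (left out, the last holds). Time passes only in rows, so rows that do not move let the fingers close. It gives the time, the measured TCP pose, the force, the opening and the grip force at its end, in the units of the state.
- bot.observe(): the state, without advancing time (a new reading comes with each control period).
- grab_frame(name): name is "scene" or "top"; returns a dict with "image" (420x560x3 uint8, red, green, blue), "vertical_fov" (degrees; the focal length in pixels is half the picture's height over the tangent of half this angle, whatever the lens; pixels are square), "cx", "cy" (the principal point, pixels), "R" (3x3) and "t" (3): a world point X has camera coordinates R X + t. Camera axes: x right, y down, z forward; pixel columns grow to the right and rows downward; lengths in m; the calibration is good to about 2 mm. A picture is of the moment at which its call begins. There is no depth.
- ticket.job_done(): hands the job in; it is judged then, once.
The state is a dict: "clock": time; "qpos": joint angles; "qd": joint speeds; "joint_efforts": joint torques, N m; "position": TCP position; "tool_rot": TCP orientation; "force": force on the tool from outside, world axes, zero at the start; "moment": the same for the moment, N m; "grip_width": finger opening in m; "finger_force": force on a finger pad.
Only numpy, scipy, OpenCV 4.12 (cv2) and the standard library are available. Lean on these libraries where they do the work, as an engineer would, in place of code of your own. Each camera call takes 0.05 s, during which the arm holds its last target. There are 200 camera calls.

### The job

Pack the wooden case in layers: first lay the peeler down in the long narrow well, either way round. Then slide the flat grating plate along the case, without lifting it off, until it drops into its shallow pocket over the peeler and lies flush. Last, turn the steel turn-button all the way so that it lies over the plate; leave the garlic, the onion and the tin where they are.

Things in the scene. Friction and masses are not known exactly. Their poses are not given: they have to be found in the camera images.
- case: Dark wooden case, fixed, 352.5 (x) x 144 (y) x 42.5 mm. Origin: on its underside, below the pocket's centre; x along its length, z up. Flat top (deck) 36.5 mm above the underside; its plain part, x -207.5 to -67.5, carries the plate at first. Guide rails 6 high stand on the deck at |y| 57 to 72, x -207.5 to 25.
- pocket (a point): Centre of the floor of the plate's pocket, 26 mm above the case's underside; axes as the case. Pocket 135 (x) x 114 (y), 10.5 deep from the deck, open at the top; the well is sunk in the middle of its floor.
- well (a point): Centre of the floor of the long narrow open-topped well for the peeler, 6 mm above the case's underside, at case x 38, y 0; axes as the case. Well 186 (x) x 38 (y), from case x -55 to 131: 20 deep below the pocket's floor, and 30 deep below the deck where it runs on past the pocket.
- plate: Flat grating plate 130 (x) x 110 (y) x 10 mm, about 0.2 kg, wooden frame, steel panel with pimples (for show), no handle. Origin: centre of underside; x as the case's. Starts on the deck between the rails, 2 mm play each side. Pushed at its rear (-x) edge toward case +x, its front dips first; once its rear clears the deck it drops flat: origin 26 mm above the case's underside, 5 mm play in x.
- peeler: Black-handled peeler, 170 (x) x 25 (y) x 18 mm, 0.08 kg, lying on the worktop. Origin: middle of its underside; the handle, 24 mm wide and 17 mm high, runs from x -85 to 20, the narrow blade (14 wide, 6 high) from 15 to 85.
- turn_button (a joint): Angle of the steel turn-button, on an upright pivot at case x 80.5, y 40: a bar 16 wide, 39 long, 2 to 8 mm above the deck. At 0 it points to case +y (starts within 0.3 of that); at 1.57 to case -x, lying over the plate (stop at 1.65). Light friction, about 1 N at the lug; stays where left.
- button_lug (a point): Upright round lug of the turn-button, 12 diameter, from 8 to 24 mm above the deck, 30 mm from the pivot; the point is on its axis, 16 mm above the deck. Pushed round its arc it turns easily; pushed much toward the pivot it jams.
- garlic: Garlic bulb, 60 across, 59 high; bystander. Origin: centre of its underside.
- onion: Brown onion, 82 across, 94 high; bystander. Origin: centre of its underside.
- tin: Short food tin, 75 diameter, 58 high; bystander. Origin: centre of its underside.

How it is judged:
On the way, in this order (a step that is already met when the one before it is completed fails the run):
1. the peeler lies in the well (x of peeler in the frame of case between 0.026 and 0.05 m and y of peeler in the frame of case between -0.012 and 0.012 m and z of peeler in the frame of case below 0.012 m and linear speed of peeler below 0.02 m/s), for 0.2 s.
2. the plate lies flush in its pocket over the peeler (x of plate in the frame of case between -0.006 and 0.006 m and y of plate in the frame of case between -0.006 and 0.006 m and z of plate in the frame of case below 0.028 m and angle between the z axis of plate and the z axis of case, either way round below 0.03 rad and x of peeler in the frame of case between 0.026 and 0.05 m and y of peeler in the frame of case between -0.012 and 0.012 m and z of peeler in the frame of case below 0.012 m), for 0.2 s.
3. the turn-button is over the plate (value of joint turn_button above 1.3 rad), for 0.2 s.
At the end, for the whole second after the job is handed in: The peeler lies on the floor of the well (underside within 6 mm of it), the plate lies in its pocket within 2 mm of fully down and level within 0.03 rad, the turn-button stands at more than 1.3 rad, over the plate, and all is at rest (all of step 2 and value of joint turn_button above 1.3 rad and linear speed of each of plate, peeler below 0.01 m/s); the robot touches nothing.
It fails at once if the plate is lifted more than 25 mm off the deck (z of plate in the frame of case above 0.0615 m).
It fails at once if the plate leaves the case (z of plate in the frame of case below 0.015 m or x of plate in the frame of case below -0.25 m).
It fails at once if the garlic is moved by more than 3 cm (distance of garlic from where it was at the start of the episode above 0.03 m).
It fails at once if the onion is moved by more than 3 cm (distance of onion from where it was at the start of the episode above 0.03 m).
It fails at once if the tin is moved by more than 3 cm (distance of tin from where it was at the start of the episode above 0.03 m).
It also fails if it takes over 56 s, if anything falls off the work surface, if the arm or the gripper's body presses on something with over 40 N, if the wrist force passes 120 N, or if a joint passes its speed limit or range.

## Working session

There is one attempt and no reset: what is moved stays moved. The work goes in short steps, Python scripts to look and compute and a tool call to move; the robot and the scene stay as the last step left them, time stands still between calls to the robot, and variables do not carry over. Pictures are saved under pics/ and viewed, at most 10 in all, crops included, and the job is handed in when it is done.

Besides the shell and the picture viewer there is one more tool, called by a JSON object that holds its "api" and its "payload". arm_command: Moves the arm, as the interface text tells. Its arguments: {"type":"object","properties":{"commands":{"type":"array"},"newtons":{"type":"number"}},"required":["commands"]}

```bash
ls; mkdir -p pics; python3 - <<'E'
from workcell import bot, grab_frame
import cv2
o=bot.observe();print({k:o[k] for k in("clock","qpos","position","tool_rot","force","grip_width")},bot.pinch_z)
for n in("scene","top"):
    f=grab_frame(n);print(n,f["vertical_fov"],f["cx"],f["cy"],f["R"],f["t"])
    cv2.imwrite(f"pics/{n}0.png",cv2.resize(f["image"][:,:,::-1],(800,600),interpolation=cv2.INTER_CUBIC))
E
```

```text
pics
{'clock': 0.0, 'qpos': array([ 1.25682535,  0.52201459, -0.03635551,  1.59998975,  0.02121126,
        1.02107538, -0.11277779]), 'position': array([ 0.15075281, -0.60621352,  0.23073159]), 'tool_rot': array([-3.14049338e+00,  7.29545872e-05,  2.43813183e-01]), 'force': array([ 0.55693747, -0.02504955, -0.65663664]), 'grip_width': 0.08557701169677243} 0.0187
scene 49.197672305829606 275.949766672064 209.52768277574324 [[-0.79254335 -0.60969803 -0.01197317]
 [-0.30370695  0.4116608  -0.85924238]
 [ 0.52880727 -0.6773505  -0.51142856]] [0.47322985 0.27102435 1.07103361]
top 52.10041711038236 272.1991486673513 212.32235158208488 [[ 0.0125715  -0.99986782  0.01030989]
 [-0.99487518 -0.01354192 -0.10019981]
 [ 0.10032618 -0.0089974  -0.99491392]] [-0.06281519  0.59745921  1.15522112]
```

View pics/scene0.png

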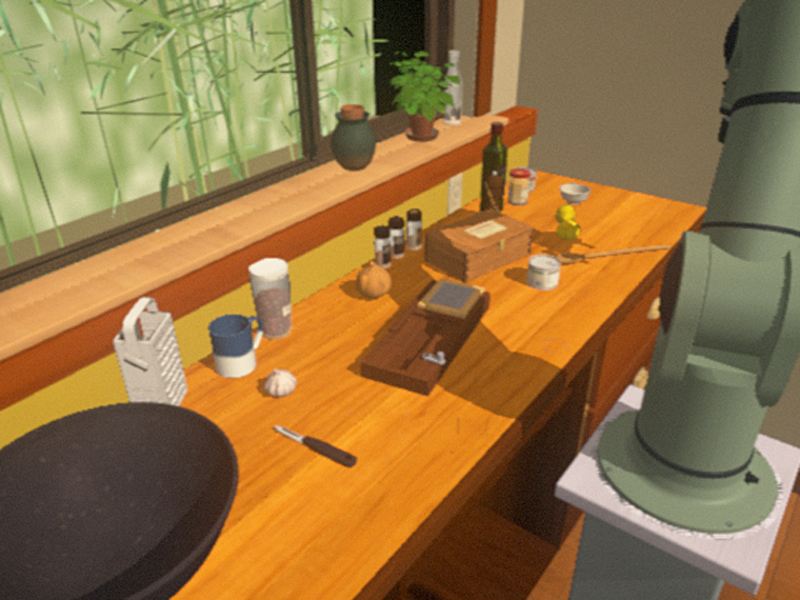

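View pics/top0.png

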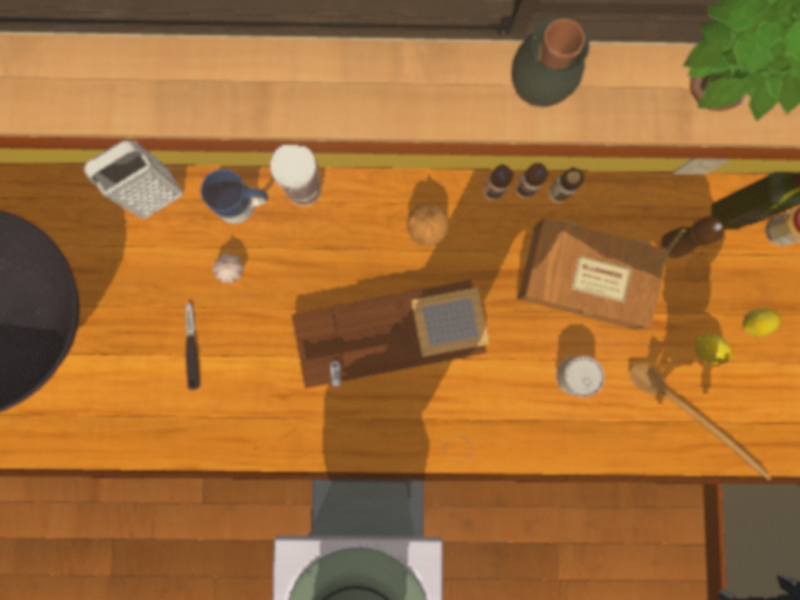

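The top view (800x600) shows the peeler at about (192,345), handle toward the robot. The case runs from (300,350) to (485,315), with its pocket end and turn-button lug (336,373) on the left and the plate on the right. Next I'll take enlarged crops.

```bash
cat > h.py <<'E'
from workcell import bot, grab_frame
import numpy as np, cv2
def crop(n,name,x0,y0,x1,y1,s):
    f=grab_frame(n);im=f["image"][y0:y1,x0:x1,::-1]
    cv2.imwrite(f"pics/{name}.png",cv2.resize(im,None,fx=s,fy=s,interpolation=cv2.INTER_CUBIC));return f
def foc(f): return 210/np.tan(np.radians(f["vertical_fov"]/2))
def back(f,u,v,z):  # full-res pixel (560x420) to world at height z
    d=np.array([(u-f["cx"])/foc(f),(v-f["cy"])/foc(f),1.]);R=np.array(f["R"]);t=np.array(f["t"])
    c=-R.T@t;w=R.T@d;return c+w*(z-c[2])/w[2]
def proj(f,X):
    p=np.array(f["R"])@np.asarray(X)+f["t"];return np.array([f["cx"],f["cy"]])+foc(f)*p[:2]/p[2]
E
python3 - <<'E'
from h import *
crop("top","c1",190,185,350,285,5)
crop("top","c2",110,190,190,290,6)
E
```

```text
(no output)
```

View pics/c1.png

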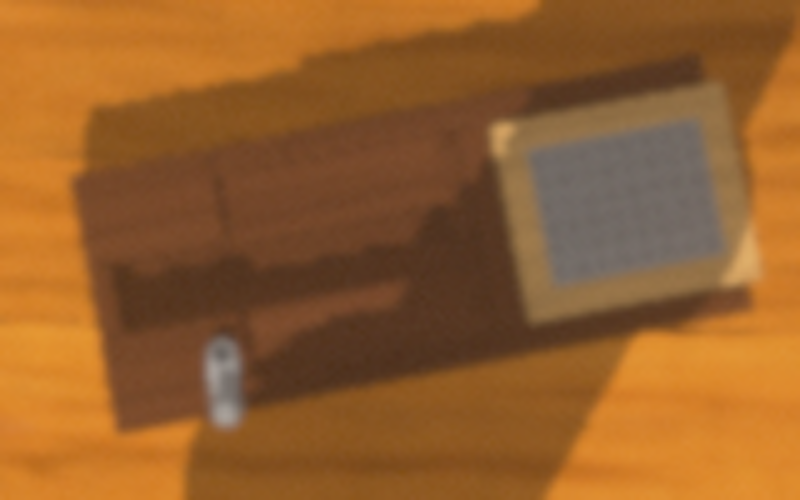

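View pics/c2.png

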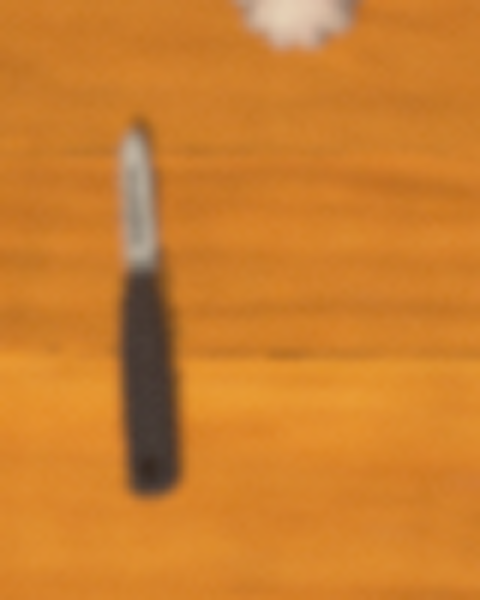

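The crops show the case deck's left-end corners at c1 (78,178) and (120,430), and its right-end rail corners at (697,57) and (750,308). The plate corners are at (490,125), (723,84), (760,280) and (528,325). The lug is at about (227,415) and the pivot at (222,352). In c2 the peeler tip is at (137,125) and the handle end at (152,492).

```bash
python3 - <<'E'
from h import *
from scipy.optimize import least_squares
f=grab_frame("top")
C=lambda p:(190+(p[0]+.5)/5-.5,185+(p[1]+.5)/5-.5)
D=lambda p:(110+(p[0]+.5)/6-.5,190+(p[1]+.5)/6-.5)
pts=[((78,178),(.145,-.072,.0365)),((120,430),(.145,.072,.0365)),((697,57),(-.2075,-.072,.0425)),((750,308),(-.2075,.072,.0425))]
def w(q,l):
    c,s=np.cos(q[2]),np.sin(q[2]);return np.array([q[0]+c*l[0]-s*l[1],q[1]+s*l[0]+c*l[1],l[2]])
r=least_squares(lambda q:np.ravel([proj(f,w(q,l))-C(p) for p,l in pts]),[.55,.0,1.7])
q=r.x;print("case",q,"res px",r.fun.round(2))
P=np.array([back(f,*C(p),.0465) for p in((490,125),(723,84),(760,280),(528,325))])
print(P.round(4),np.linalg.norm(np.diff(P,axis=0),axis=1))
c,s=np.cos(q[2]),np.sin(q[2]);inv=lambda X:np.array([[c,s],[-s,c]])@(X[:2]-q[:2])
print("plate in case",inv(P.mean(0)),[inv(x).round(4) for x in P])
print("piv",inv(back(f,*C((222,352)),.0445)),"lug",inv(back(f,*C((227,415)),.0605)))
for n,l in(("well",(.038,0,.006)),("pivot",(.0805,.04,.0445))):print(n,w(q,l))
a=back(f,*D((137,125)),.006);b=back(f,*D((152,492)),.010)
h1=back(f,*D((140,272)),.017);h2=back(f,*D((154,480)),.017)
print("peeler",a,b,"mid",(a+b)/2,np.linalg.norm(a-b),"yaw",np.arctan2(*(a-b)[[1,0]]),"handle",h1,h2,np.arctan2(*(h1-h2)[[1,0]]))
for nm,uv,z in(("onion",(428,224),.05),("garlic",(228,268),.03),("tin",(582,372),.058)):print(nm,back(f,uv[0]*.7,uv[1]*.7,z))
E
```

```text
case [ 0.53422011 -0.0243074   1.77447772] res px [-1.51 -0.73 -0.61  0.99  0.98 -0.9   1.15  0.54]
[[ 0.6046 -0.0967  0.0465]
 [ 0.6289 -0.2239  0.0465]
 [ 0.5222 -0.2438  0.0465]
 [ 0.4963 -0.1182  0.0465]] [0.12948877 0.10854744 0.12819984]
plate in case [-0.149136    0.00140938] [array([-0.0851, -0.0543]), array([-0.2146, -0.0524]), array([-0.2125,  0.0562]), array([-0.0843,  0.0561])]
piv [0.08056672 0.03900531] lug [0.08276833 0.07247332]
well [0.52653362 0.01290708 0.006     ]
pivot [0.47876375 0.0464375  0.0445    ]
peeler [0.60071936 0.33739953 0.006     ] [0.43076621 0.32160635 0.01      ] mid [0.51574279 0.32950294 0.008     ] 0.170732238016561 yaw 0.09266054934581283 handle [0.53150273 0.32946118 0.017     ] [0.43649984 0.31880165 0.017     ] 0.11173489191942973
onion [ 0.75078899 -0.12826435  0.05      ]
garlic [0.66281551 0.25763968 0.03      ]
tin [ 0.47118569 -0.41780551  0.058     ]
```

{"api": "arm_command", "payload": {"commands": [[[28, 28, 0], 0, -1], [[28, 28, 0], 0, -1], [[28, 28, 0], 0, -1], [[28, 28, 0], 0, -1], [[28, 28, 0], 0, -1], [[28, 28, 0], 0, -1], [[28, 28, 0], 0, -1], [[28, 28, 0], 0, -1], [[28, 28, 0], 0, -1], [[28, 28, 0], 0, -1], [[28, 28, 0], 0, -1], [[28, 28, 0], 0, -1]], "newtons": 30}}

```text
clock: 1.45
position: [0.4878, -0.2692, 0.2314]
tool_rot: [3.142, -0.0, 0.244]
force: [0.0, -1.6, -0.5]
grip_width: 0.0854
finger_force: 0.0
```

{"api": "arm_command", "payload": {"commands": [[[0, 30, -5], -0.01, -1], [[0, 30, -5], -0.01, -1], [[0, 30, -5], -0.01, -1], [[0, 30, -5], -0.01, -1], [[0, 30, -5], -0.01, -1], [[0, 30, -5], -0.01, -1], [[0, 30, -5], -0.01, -1], [[0, 30, -5], -0.01, -1], [[0, 30, -5], -0.01, -1], [[0, 30, -5], -0.01, -1], [[0, 30, -5], -0.01, -1], [[0, 30, -5], -0.01, -1], [[0, 30, -5], -0.01, -1], [[0, 30, -5], -0.01, -1], [[0, 30, -5], 0, -1], [[0, 30, -5], 0, -1], [[0, 30, -5], 0, -1], [[0, 30, -5], 0, -1], [[0, 30, -5], 0, -1], [[0, 20, -5], 0, -1]]}}

```text
clock: 3.45
position: [0.4864, 0.3218, 0.131]
tool_rot: [-3.141, 0.0, 0.105]
force: [-0.2, -1.0, -0.7]
grip_width: 0.0855
finger_force: 0.0
```

{"api": "arm_command", "payload": {"commands": [[[0, 2, -25], -0.005, -0.3], [[0, 2, -25], 0, -0.3], [[0, 0, -25], 0, -0.3], [[0, 0, -20], 0, -0.3], [[0, 0, -15], 0, -0.3], [[0, 0, -10], 0, -0.3], [[0, 0, -5], 0, -0.3], [[0, 0, 0], 0, -0.3]]}}

```text
clock: 4.25
position: [0.4868, 0.3235, 0.0062]
tool_rot: [3.142, 0.0, 0.099]
force: [-0.8, -0.3, 0.6]
grip_width: 0.0557
finger_force: 0.0
```

```bash
python3 - <<'E'
from h import *
crop("scene","c3",170,270,310,370,5)
E
```

```text
(no output)
```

View pics/c3.png

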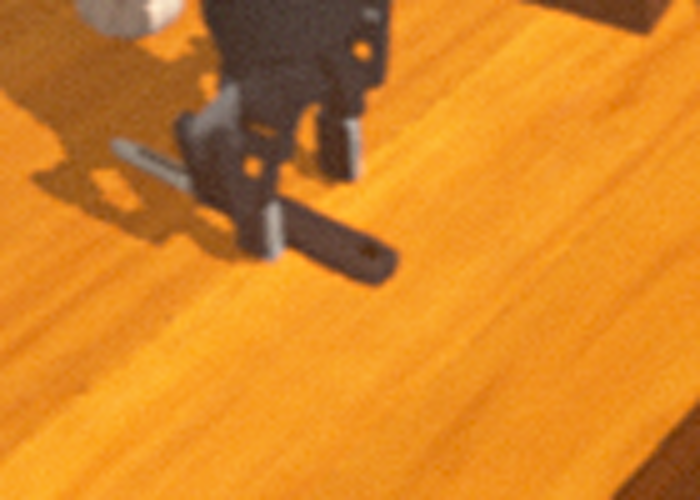

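The fingers straddle the handle, with tips near c3 (262,255) and (345,178) and the handle between them. Closing now, then lifting.

{"api": "arm_command", "payload": {"commands": [[[0, 0, 0], 0, 1], [[0, 0, 0], 0, 1], [[0, 0, 0], 0, 1], [[0, 0, 0], 0, 1], [[0, 0, 0], 0, 1], [[0, 0, 5], 0, 1], [[0, 0, 15], 0, 1], [[0, 0, 25], 0, 1], [[0, 0, 25], 0, 1], [[0, 0, 25], 0, 1], [[0, 0, 0], 0, 1]], "newtons": 40}}

```text
clock: 5.4
position: [0.4883, 0.3244, 0.1055]
tool_rot: [-3.139, -0.005, 0.098]
force: [0.4, 0.9, -2.4]
grip_width: 0.0208
finger_force: 39.1
```

{"api": "arm_command", "payload": {"commands": [[[3, -26, 0], 0.12, 1], [[3, -26, 0], 0.12, 1], [[3, -26, 0], 0.12, 1], [[3, -26, 0], 0.12, 1], [[3, -26, 0], 0.12, 1], [[3, -26, 0], 0.12, 1], [[3, -26, 0], 0.12, 1], [[3, -26, 0], 0.12, 1], [[4, -26, 0], 0.12, 1], [[4, -26, 0], 0.12, 1], [[4, -26, 0], 0.12, 1], [[4, -26, 0], 0.12, 1], [[4, -29, 0], 0.12, 1], [[0, 0, 0], 0.116, 1], [[0, 0, 0], 0, 1], [[0, 0, 0], 0, 1]]}}

```text
clock: 7.0
position: [0.5307, -0.0172, 0.1015]
tool_rot: [3.141, -0.0, 1.771]
force: [-0.8, -0.6, -1.2]
grip_width: 0.0205
finger_force: 39.1
```

```bash
python3 - <<'E'
from h import *
f=crop("top","c4",190,185,350,285,5)
g=crop("scene","c5",230,180,360,290,5)
a=cv2.imread("pics/c4.png");b=cv2.imread("pics/c5.png")
h=600
b=cv2.resize(b,(400,338));a=cv2.resize(a[:, :500],(400,400))
E
python3 - <<'E'
import cv2,numpy as np
a=cv2.imread("pics/c4.png")[:,:450];b=cv2.imread("pics/c5.png")
b=cv2.resize(b,(350,296));o=np.zeros((500,800,3),np.uint8);o[:,:450]=a;o[:296,450:]=b
cv2.imwrite("pics/c6.png",o)
E
```

```text
(no output)
```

View pics/c6.png

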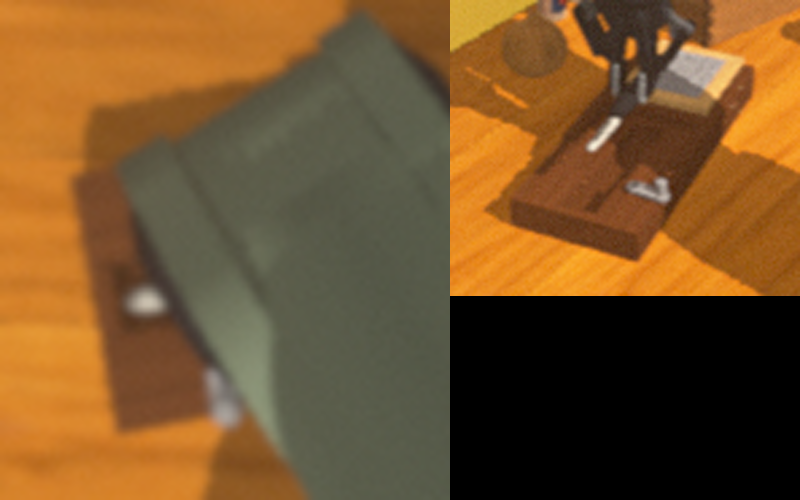

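The peeler is held level over the well. The blade tip is at c4 (125,300) with the blade centre at (147,302), and the well's end edge is at x≈118, rows 263 to 325.

```bash
python3 - <<'E'
from h import *
f=grab_frame("top");q=[.5342,-.0243,1.7745]
C=lambda p:(190+(p[0]+.5)/5-.5,185+(p[1]+.5)/5-.5)
c,s=np.cos(q[2]),np.sin(q[2]);inv=lambda X:(np.array([[c,s],[-s,c]])@(X[:2]-q[:2])*1e3).round(1)
print("tip",inv(back(f,*C((124,299)),.1)),"blade",inv(back(f,*C((147,302)),.1)))
for p in((116,263),(124,325)):print("well end",inv(back(f,*C(p),.0365)))
o=bot.observe();print("tcp",inv(o["position"]),o["position"])
E
```

```text
tip [120.9   3.6] blade [109.5   7.4]
well end [129.1 -19.6]
well end [130.8  14.4]
tcp [8.  1.8] [ 0.53081184 -0.01680175  0.10146626]
```

{"api": "arm_command", "payload": {"commands": [[[2.5, 2.5, -15], 0, 1], [[0, 0, -20], 0, 1], [[0, 0, -15], 0, 1], [[0, 0, -10], 0, 1], [[0, 0, -5], 0, 1], [[0, 0, -4], 0, 1], [[0, 0, -2], 0, 1], [[0, 0, 0], 0, 1]]}}

```text
clock: 7.95
position: [0.5335, -0.015, 0.0304]
tool_rot: [3.141, 0.0, 1.775]
force: [-0.7, 0.5, -0.7]
grip_width: 0.0206
finger_force: 39.1
```

{"api": "arm_command", "payload": {"commands": [[[0, 0, -2], 0, 1], [[0, 0, -2], 0, 1], [[0, 0, 0], 0, 1]]}}

```text
clock: 8.25
position: [0.5333, -0.0151, 0.0262]
tool_rot: [-3.142, 0.0, 1.775]
force: [0.4, 0.0, -1.7]
grip_width: 0.0208
finger_force: 39.1
```

{"api": "arm_command", "payload": {"commands": [[[0, 0, -1], 0, 1], [[0, 0, 0], 0, 1]]}}

```text
clock: 8.45
position: [0.5333, -0.015, 0.0252]
tool_rot: [-3.142, 0.0, 1.775]
force: [0.6, -0.3, -0.4]
grip_width: 0.0205
finger_force: 39.1
```

{"api": "arm_command", "payload": {"commands": [[[0, 0, -1], 0, 1], [[0, 0, -1], 0, 1], [[0, 0, 0], 0, 1]]}}

```text
clock: 8.75
position: [0.5332, -0.015, 0.0232]
tool_rot: [-3.141, -0.0, 1.775]
force: [-0.6, 0.5, -1.1]
grip_width: 0.0208
finger_force: 39.1
```

Still no contact force, and the underside is about 8 mm into the well. Opening slowly, then lifting.

{"api": "arm_command", "payload": {"commands": [[[0, 0, 0], 0, 0.4], [[0, 0, 0], 0, 0.3], [[0, 0, 0], 0, 0.2], [[0, 0, 0], 0, 0.2], [[0, 0, 0], 0, 0.2], [[0, 0, 20], 0, 0.2], [[0, 0, 30], 0, 0.2], [[0, 0, 30], 0, 0.2], [[0, 30, 30], 0, 0.2], [[20, 30, 30], 0, 0.2], [[20, 30, 0], 0, 1], [[20, 30, 0], 0, 1], [[20, 30, 0], 0, 1], [[20, 30, 0], 0, 1], [[20, 30, 0], 0, 1]]}}

```text
clock: 10.25
position: [0.6539, 0.1962, 0.1632]
tool_rot: [-3.141, 0.0, 1.775]
force: [0.2, -0.1, 0.5]
grip_width: -0.0004
finger_force: 0.0
```

```bash
python3 - <<'E'
from h import *
crop("top","t2",190,185,350,285,5);crop("scene","s2",240,180,360,285,5)
a=cv2.imread("pics/t2.png")[:,:];b=cv2.imread("pics/s2.png")
a=cv2.resize(a[:,:450],(450,500));b=cv2.resize(b,(350,306));o=np.zeros((500,800,3),np.uint8);o[:,:450]=a;o[:306,450:]=b
cv2.imwrite("pics/c7.png",o)
E
```

```text
(no output)
```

View pics/c7.png

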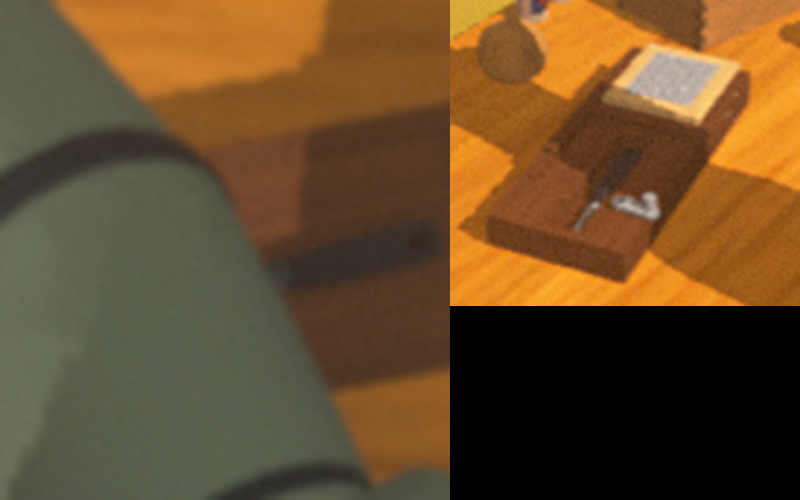

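The peeler lies inside the well: in c7's scene inset the handle is at about (618,170), in line with the slot, with the blade at (588,210). Next I'll check how close the brown box is to the push start, and the handle's butt end.

```bash
python3 - <<'E'
from h import *
f=grab_frame("top");g=grab_frame("scene");q=[.5342,-.0243,1.7745]
C=lambda p:(190+(p[0]+.5)/5-.5,185+(p[1]+.5)/5-.5)
c,s=np.cos(q[2]),np.sin(q[2]);inv=lambda X:(np.array([[c,s],[-s,c]])@(X[:2]-q[:2])*1e3).round(1)
print("butt",inv(back(f,*C((438,238)),.02)),"handle mid",inv(back(f,*C((345,258)),.023)))
for p in((520,298),(541,222),(645,326)):print("box",back(f,p[0]*.7,p[1]*.7,.08).round(3),back(f,p[0]*.7,p[1]*.7,.0).round(3))
# box height: scene bottom/top of the near corner (480,276)->(478,250)
b=back(g,480*.7,276*.7,0);print(b,[(z,proj(g,[b[0],b[1],z])/.7) for z in(.06,.08,.1)])
S=lambda p:(240+(p[0]-450)*120/350,180+p[1]*105/306)
print("scene handle",inv(back(g,*S((632,152)),.023)),"tip",inv(back(g,*S((573,229)),.012)))
E
```

```text
butt [-46.4  -0.5] handle mid [6.2 0.7]
box [ 0.606 -0.298  0.08 ] [ 0.615 -0.316  0.   ]
box [ 0.751 -0.339  0.08 ] [ 0.77 -0.36  0.  ]
box [ 0.557 -0.529  0.08 ] [ 0.563 -0.564  0.   ]
[ 0.60142657 -0.35559573  0.        ] [(0.06, array([481.35166563, 254.42798754])), (0.08, array([481.81382178, 247.05217055])), (0.1, array([482.28196631, 239.58078169]))]
scene handle [-25.8   4.1] tip [105.4  -1.2]
```

{"api": "arm_command", "payload": {"commands": [[[-5, -28, 0], 0, 1], [[-5, -28, 0], 0, 1], [[-5, -28, 0], 0, 1], [[-5, -28, 0], 0, 1], [[-5, -28, 0], 0, 1], [[-5, -28, 0], 0, 1], [[-5, -28, 0], 0, 1], [[-4, -28, 0], 0, 1], [[-4, -28, 0], 0, 1], [[-4, -28, 0], 0, 1], [[-4, -28, 0], 0, 1], [[-4, -28, 0], 0, 1], [[-4, -28, 0], 0, 1], [[-4, -28, 0], 0, 1], [[-4, -28, 0], 0, 1], [[-4, -36, 0], 0, 1], [[0, 0, -20], 0, 1], [[0, 0, -20], 0, 1], [[0, 0, 0], 0, 1]]}}

```text
clock: 12.35
position: [0.58, -0.2618, 0.1213]
tool_rot: [-3.138, -0.002, 1.773]
force: [-0.1, 0.3, 0.5]
grip_width: 0.0003
finger_force: 0.0
```

{"api": "arm_command", "payload": {"commands": [[[1, 0, -25], 0, 1], [[1, 0, -25], 0, 1], [[1, 0, -15], 0, 1], [[0, 0, -10], 0, 1], [[0, 0, -5], 0, 1], [[0, 0, 0], 0, 1]]}}

```text
clock: 12.95
position: [0.5853, -0.261, 0.0435]
tool_rot: [-3.142, -0.0, 1.775]
force: [-0.1, -0.6, 0.2]
grip_width: -0.0003
finger_force: 0.0
```

{"api": "arm_command", "payload": {"commands": [[[-2, 9.8, -2.5], 0, 1], [[-1, 4.9, 0], 0, 1], [[-1, 4.9, 0], 0, 1], [[-1, 4.9, 0], 0, 1], [[-1, 4.9, 0], 0, 1], [[-2, 7.8, 0], 0, 1], [[-2, 7.8, 0], 0, 1], [[-1, 7.8, 0], 0, 1], [[0, 0, 0], 0, 1]]}}

```text
clock: 13.85
position: [0.5742, -0.2065, 0.0408]
tool_rot: [-3.141, -0.001, 1.776]
force: [0.3, -0.5, 1.1]
grip_width: 0.0003
finger_force: 0.0
```

{"api": "arm_command", "payload": {"commands": [[[-1.6, 7.8, 0], 0, 1], [[-1.6, 7.8, 0], 0, 1], [[-1.6, 7.8, 0], 0, 1], [[-1.6, 7.8, 0], 0, 1], [[-1.6, 7.8, 0], 0, 1], [[-1.6, 7.8, 0], 0, 1], [[-1.6, 7.8, 0], 0, 1], [[-1.6, 7.8, 0], 0, 1], [[-1.6, 7.8, 0], 0, 1], [[-1.6, 7.8, 0], 0, 1], [[-1.6, 7.8, 0], 0, 1], [[0, 0, 0], 0, 1]]}}

```text
clock: 15.05
position: [0.5566, -0.1208, 0.0408]
tool_rot: [-3.142, -0.001, 1.776]
force: [-0.0, -0.2, 0.1]
grip_width: -0.0003
finger_force: 0.0
```

```bash
python3 - <<'E'
from h import *
crop("scene","s3",230,180,360,280,6)
E
```

```text
(no output)
```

View pics/s3.png

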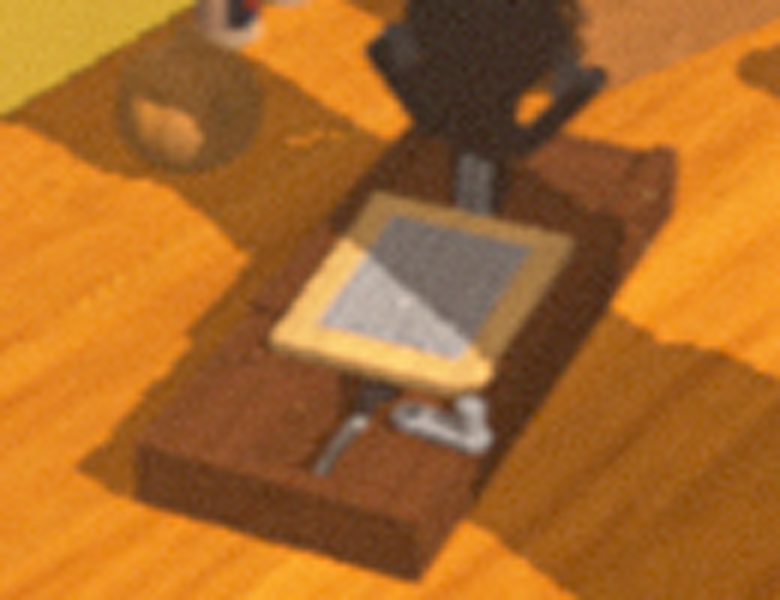

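The plate has advanced over the pocket with its front dipping. Its front edge runs from (275,345) to (488,385), and the pusher is behind its rear edge at (475,200). Continuing slowly.

{"api": "arm_command", "payload": {"commands": [[[-0.8, 3.9, 0], 0, 1], [[-0.8, 3.9, 0], 0, 1], [[-0.6, 2.9, 0], 0, 1], [[-0.4, 2, 0], 0, 1], [[0, 0, 0], 0, 1]]}}

```text
clock: 15.6
position: [0.5541, -0.1094, 0.0408]
tool_rot: [3.142, -0.0, 1.775]
force: [0.1, 0.0, -0.8]
grip_width: -0.0001
finger_force: 0.0
```

{"api": "arm_command", "payload": {"commands": [[[-0.4, 2, 0], 0, 1], [[-0.4, 2, 0], 0, 1], [[-0.4, 2, 0], 0, 1], [[-0.2, 1, 0], 0, 1], [[0, 0, 0], 0, 1]]}}

```text
clock: 16.1
position: [0.5527, -0.1025, 0.0408]
tool_rot: [-3.142, -0.0, 1.775]
force: [-0.2, -0.0, 0.5]
grip_width: -0.0002
finger_force: 0.0
```

{"api": "arm_command", "payload": {"commands": [[[-0.2, 1, 0], 0, 1], [[-0.2, 1, 0], 0, 1], [[-0.2, 1, 0], 0, 1], [[0, 0, 0], 0, 1]]}}

```text
clock: 16.5
position: [0.5521, -0.0995, 0.0408]
tool_rot: [-3.142, -0.0, 1.775]
force: [-0.3, 0.2, -0.6]
grip_width: -0.0002
finger_force: 0.1
```

```bash
python3 - <<'E'
from h import *
crop("scene","s4",230,180,360,280,6)
E
```

```text
(no output)
```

View pics/s4.png

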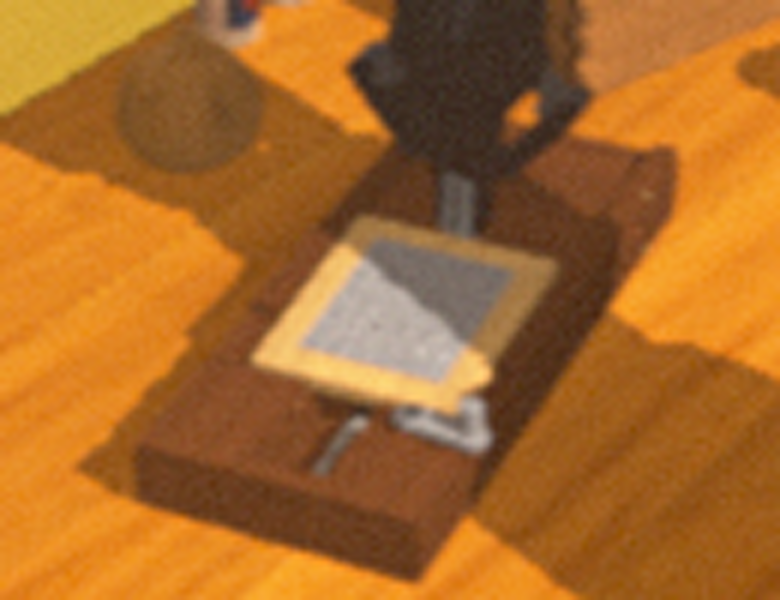

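The plate is nearly across but looks proud. Its corners are at about (365,215), (558,262), (255,360) and (460,411). I'll fit its pose.

```bash
python3 - <<'E'
from h import *
from scipy.optimize import least_squares
g=grab_frame("scene");q=[.5342,-.0243,1.7745]
c,s=np.cos(q[2]),np.sin(q[2])
def w(l):return np.array([q[0]+c*l[0]-s*l[1],q[1]+s*l[0]+c*l[1],l[2]])
P=lambda l:((proj(g,w(l))-[230,180]+.5)*6-.5).round(0)
for l in((-.2075,.072,.0425),(.145,-.072,.0365),(.145,.072,.0365),(.145,.072,0),(.145,-.072,0),(.0805,.04,.0445),(.0805,.07,.0605),(.0725,.07,.0605),(.0605,.064,.0605)):print("case",l,P(l))
cs=[(-.065,-.055),(-.065,.055),(.065,-.055),(.065,.055)]
print("flush",[P((x,y,.036)) for x,y in cs])
for o in(np.array([(365,215),(558,262),(253,360),(460,411)]),):
    def m(p):
        R=cv2.Rodrigues(np.array([0,p[3],p[4]]))[0]
        return np.ravel([((proj(g,w(R@np.array([x,y,.01])+p[:3]))-[230,180]+.5)*6-.5) for x,y in cs])
    r=least_squares(lambda p:m(p)-o.ravel(),[0,0,.03,0,0]);print(r.x.round(4),r.fun.round(1))
E
```

```text
case (-0.2075, 0.072, 0.0425) [686. 145.]
case (0.145, -0.072, 0.0365) [139. 439.]
case (0.145, 0.072, 0.0365) [427. 521.]
case (0.145, 0.072, 0) [426. 586.]
case (0.145, -0.072, 0) [142. 502.]
case (0.0805, 0.04, 0.0445) [419. 410.]
case (0.0805, 0.07, 0.0605) [480. 398.]
case (0.0725, 0.07, 0.0605) [487. 389.]
case (0.0605, 0.064, 0.0605) [485. 372.]
flush [array([362., 230.]), array([561., 278.]), array([250., 359.]), array([462., 416.])]
[-0.0303 -0.0125  0.01    0.0843 -0.0031] [-1.6 -0.1  0.3  0.2  1.4 -2.2 -0.2  2. ]
```

{"api": "arm_command", "payload": {"commands": [[[-0.2, 1, 0], 0, 1], [[-0.2, 1, 0], 0, 1], [[0, 0, 0], 0, 1]]}}

```text
clock: 16.9
position: [0.5517, -0.0974, 0.0408]
tool_rot: [3.142, -0.0, 1.775]
force: [-0.6, -0.0, -0.8]
grip_width: -0.0
finger_force: 0.0
```

{"api": "arm_command", "payload": {"commands": [[[-0.2, 1, 0], 0, 1], [[-0.2, 1, 0], 0, 1], [[0, 0, 0], 0, 1]]}}

```text
clock: 17.2
position: [0.5513, -0.0955, 0.0408]
tool_rot: [3.142, -0.0, 1.775]
force: [0.8, 0.2, -0.4]
grip_width: 0.0
finger_force: 0.0
```

```bash
python3 - <<'E'
from h import *
crop("scene","s5",230,180,360,280,6)
E
```

```text
(no output)
```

View pics/s5.png

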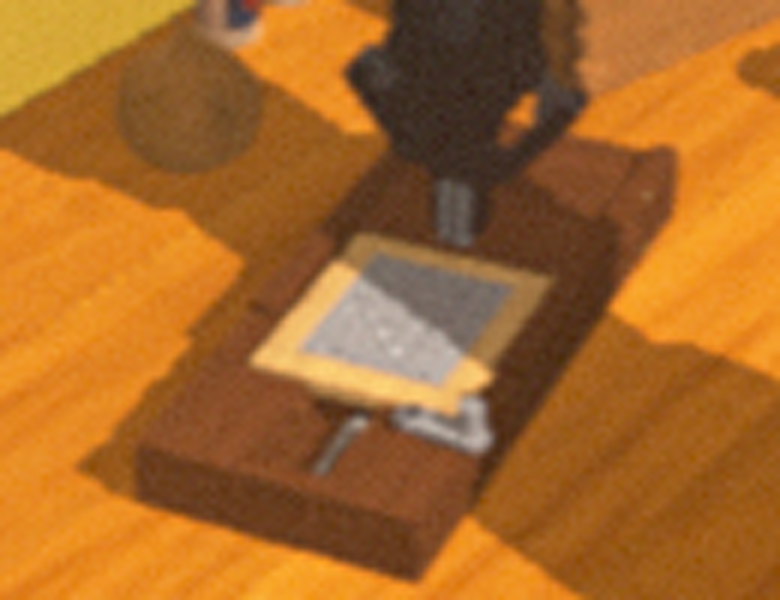

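The rear edge has dropped: the corners are now (357,237), (552,277), (252,363) and (460,412), against a flush prediction of about (362,235), (561,283), (250,364) and (462,421). The front-right corner may be slightly proud, so I'll lift clear and probe it by touch, which also seats it.

{"api": "arm_command", "payload": {"commands": [[[0, 0, 15], 0, 1], [[0, 0, 20], 0, 1], [[-16, 27, 0], 0, 1], [[-16, 27, 0], 0, 1], [[-16, 27, 0], 0, 1], [[-17, 26, 0], 0, 1], [[0, 0, -15], 0, 1], [[0, 0, -10], 0, 1], [[0, 0, -5], 0, 1], [[0, 0, 0], 0, 1]]}}

```text
clock: 18.25
position: [0.4864, 0.0106, 0.0452]
tool_rot: [-3.141, -0.0, 1.774]
force: [0.1, 0.5, -0.1]
grip_width: -0.0
finger_force: 0.0
```

{"api": "arm_command", "payload": {"commands": [[[0, 0, -2], 0, 1], [[0, 0, -1], 0, 1], [[0, 0, 0], 0, 1]]}}

```text
clock: 18.55
position: [0.4864, 0.0111, 0.0428]
tool_rot: [3.142, -0.0, 1.774]
force: [-0.0, -0.3, -0.5]
grip_width: 0.0003
finger_force: 0.0
```

{"api": "arm_command", "payload": {"commands": [[[0, 0, -1], 0, 1], [[0, 0, -1], 0, 1], [[0, 0, 0], 0, 1]]}}

```text
clock: 18.85
position: [0.4863, 0.0113, 0.0407]
tool_rot: [-3.142, 0.0, 1.775]
force: [-0.2, 0.0, 0.2]
grip_width: 0.0003
finger_force: 0.0
```

{"api": "arm_command", "payload": {"commands": [[[0, 0, -1], 0, 1], [[0, 0, -1], 0, 1], [[0, 0, 0], 0, 1]]}}

```text
clock: 19.15
position: [0.4863, 0.0113, 0.0387]
tool_rot: [-3.141, -0.0, 1.775]
force: [-0.8, 0.2, -0.8]
grip_width: -0.0002
finger_force: 0.0
```

{"api": "arm_command", "payload": {"commands": [[[0, 0, -1], 0, 1], [[0, 0, -1], 0, 1], [[0, 0, 0], 0, 1]]}}

```text
clock: 19.45
position: [0.4863, 0.0113, 0.0367]
tool_rot: [-3.141, -0.0, 1.775]
force: [-0.0, -0.4, 0.1]
grip_width: 0.0001
finger_force: 0.0
```

{"api": "arm_command", "payload": {"commands": [[[0, 0, -1], 0, 1], [[0, 0, 0], 0, 1]]}}

```text
clock: 19.65
position: [0.4864, 0.0113, 0.0361]
tool_rot: [3.141, 0.0, 1.775]
force: [-1.9, 0.0, 8.1]
grip_width: 0.0002
finger_force: 4.3
```

{"api": "arm_command", "payload": {"commands": [[[0, 0, 10], 0, 1], [[0, 0, 15], 0, 1], [[24, -18, 0], 0, 1], [[24, -18, 0], 0, 1], [[24, -18, 0], 0, 1], [[24, -18, 0], 0, 1], [[0, 0, -12], 0, 1], [[0, 0, -8], 0, 1], [[0, 0, -2], 0, 1], [[0, 0, 0], 0, 1]]}}

```text
clock: 20.65
position: [0.5818, -0.06, 0.039]
tool_rot: [-3.141, -0.0, 1.776]
force: [0.3, -0.4, 0.9]
grip_width: -0.0002
finger_force: 0.0
```

{"api": "arm_command", "payload": {"commands": [[[0, 0, -1], 0, 1], [[0, 0, -1], 0, 1], [[0, 0, 0], 0, 1]]}}

```text
clock: 20.95
position: [0.5823, -0.0606, 0.037]
tool_rot: [3.141, 0.0, 1.775]
force: [-0.3, 0.5, -1.0]
grip_width: 0.0002
finger_force: 0.0
```

{"api": "arm_command", "payload": {"commands": [[[0, 0, -1], 0, 1], [[0, 0, -0.5], 0, 1], [[0, 0, 0], 0, 1]]}}

```text
clock: 21.25
position: [0.5825, -0.0607, 0.0361]
tool_rot: [3.141, 0.0, 1.775]
force: [-4.5, -0.6, 16.4]
grip_width: 0.0002
finger_force: 7.7
```

Both corners touch at z = 0.036, so the plate is flush. Working out the turn-button arc next.

```bash
python3 - <<'E'
from h import *
q=[.5342,-.0243,1.7745];c,s=np.cos(q[2]),np.sin(q[2])
def W(th,d):
    l=(.0805+d*np.cos(th)-.03*np.sin(th),.04+d*np.sin(th)+.03*np.cos(th))
    return np.array([q[0]+c*l[0]-s*l[1],q[1]+s*l[0]+c*l[1]])*1e3
print(W(0,.032).round(1),(W(0,.032)-bot.observe()["position"][:2]*1e3).round(1))
p=[W(0,.032),W(0,.024)]+[W(t,.017) for t in np.arange(0,1.61,.1)]
print(np.diff(p,axis=0).round(1).tolist())
E
```

```text
[442.9  71.7] [-139.6  132.4]
[[1.6, -7.8], [1.4, -6.9], [-0.9, -3.3], [-0.6, -3.4], [-0.2, -3.4], [0.1, -3.4], [0.5, -3.4], [0.8, -3.3], [1.1, -3.3], [1.5, -3.1], [1.8, -3.0], [2.1, -2.8], [2.3, -2.5], [2.6, -2.3], [2.8, -2.0], [3.0, -1.8], [3.1, -1.4], [3.3, -1.1]]
```

{"api": "arm_command", "payload": {"commands": [[[0, 0, 20], 0, 1], [[0, 0, 25], 0, 1], [[-20, 19, 0], 0, 1], [[-20, 19, 0], 0, 1], [[-20, 19, 0], 0, 1], [[-20, 19, 0], 0, 1], [[-20, 19, 0], 0, 1], [[-20, 19, 0], 0, 1], [[-20, 18, 0], 0, 1], [[0, 0, -15], 0, 1], [[0, 0, -10], 0, 1], [[0, 0, -7], 0, 1], [[0, 0, 0], 0, 1]]}}

```text
clock: 22.55
position: [0.4422, 0.071, 0.0475]
tool_rot: [-3.14, -0.0, 1.774]
force: [0.4, 0.8, 0.0]
grip_width: 0.0001
finger_force: 0.0
```

{"api": "arm_command", "payload": {"commands": [[[1.6, -7.5, 0], 0, 1], [[1.4, -6.5, 0], 0, 1], [[-0.9, -3.3, 0], 0.1, 1], [[-0.6, -3.4, 0], 0.1, 1], [[-0.2, -3.4, 0], 0.1, 1], [[0.1, -3.4, 0], 0.1, 1], [[0.5, -3.4, 0], 0.1, 1], [[0, 0, 0], 0, 1]]}}

```text
clock: 23.35
position: [0.4445, 0.0391, 0.0485]
tool_rot: [3.142, 0.0, 2.275]
force: [-0.4, -0.3, 0.2]
grip_width: -0.0002
finger_force: 0.0
```

```bash
python3 -c "
from h import *
o=bot.observe();print(o['qpos'][-1],o['force'],o['moment'])"
```

```text
-0.2551935601640663 [-0.36240507 -0.26691976  0.23571819] [-0.08064595  0.03163218  0.04608541]
```

{"api": "arm_command", "payload": {"commands": [[[0.8, -3.3, 0], 0.1, 1], [[1.1, -3.3, 0], 0.1, 1], [[1.5, -3.1, 0], 0.1, 1], [[1.8, -3.0, 0], 0.1, 1], [[2.1, -2.8, 0], 0.1, 1], [[2.3, -2.5, 0], 0.1, 1], [[2.6, -2.3, 0], 0.1, 1], [[2.8, -2.0, 0], 0.1, 1], [[3.0, -1.8, 0], 0.1, 1], [[3.1, -1.4, 0], 0.1, 1], [[0, 0, 0], 0, 1]]}}

```text
clock: 24.45
position: [0.4656, 0.0143, 0.0483]
tool_rot: [3.142, -0.0, -3.011]
force: [-0.2, -0.2, -0.0]
grip_width: 0.0001
finger_force: 0.0
```

{"api": "arm_command", "payload": {"commands": [[[3.3, -1.1, 0], 0.1, 1], [[0, 0, 0], 0, 1]]}}

```text
clock: 24.65
position: [0.4687, 0.0135, 0.0483]
tool_rot: [3.141, -0.0, -2.912]
force: [-1.3, 0.6, -0.7]
grip_width: -0.0002
finger_force: 0.0
```

```bash
python3 - <<'E'
from h import *
q=[.5342,-.0243,1.7745];c,s=np.cos(q[2]),np.sin(q[2])
o=bot.observe();print(o["force"],o["position"],(np.array([[c,s],[-s,c]])@(o["position"][:2]-q[:2])*1e3))
E
```

```text
[-1.28980488  0.62644834 -0.73488689] [0.46871624 0.01354634 0.04827163] [50.31104975 56.47359091]
```

{"api": "arm_command", "payload": {"commands": [[[-3, -0.6, 0], 0, 1], [[-3, -0.6, 5], 0, 1], [[0, 0, 25], 0, 1], [[0, 0, 40], 0, 1], [[0, 0, 40], 0, 1], [[0, -25, 10], -0.1, 1], [[0, -25, 10], -0.1, 1], [[0, -30, 0], -0.1, 1], [[0, -30, 0], -0.1, 1], [[0, -30, 0], -0.1, 1], [[0, -30, 0], 0, 1], [[0, -30, 0], 0, 1], [[0, -30, 0], 0, 1], [[0, -30, 0], 0, 1], [[0, -30, 0], 0, 1], [[0, -30, 0], 0, 1], [[0, 0, 0], 0, 1]]}}

```text
clock: 26.35
position: [0.4616, -0.3109, 0.1781]
tool_rot: [-3.141, -0.0, 2.868]
force: [-0.4, 0.7, 0.2]
grip_width: 0.0001
finger_force: 0.0
```

```bash
python3 - <<'E'
from h import *
q=[.5342,-.0243,1.7745];c,s=np.cos(q[2]),np.sin(q[2])
inv=lambda X:(np.array([[c,s],[-s,c]])@(X[:2]-q[:2])*1e3).round(1)
def w(l):return np.array([q[0]+c*l[0]-s*l[1],q[1]+s*l[0]+c*l[1],l[2]])
print(bot.observe()["position"])
for n in("top","scene"):
    f=grab_frame(n);im=f["image"].astype(int)
    p0=proj(f,w((.0805,.07,.0605)));p1=proj(f,w((.0505,.04,.0605)));pl=proj(f,w((0,0,.036)))
    print(n,"lug at 0",p0.round(1),"at 1.57",p1.round(1),"plate ctr",pl.round(1))
    # plate frame (tan wood) and neutral bright (steel) masks near the case
    hsv=cv2.cvtColor(f["image"],cv2.COLOR_RGB2HSV)
    for nm,p in(("0",p0),("1.57",p1)):
        u,v=np.round(p).astype(int);print(nm);print(hsv[v-5:v+6,u-5:u+6,1]);
E
```

```text
[ 0.46162347 -0.3108769   0.17812108]
top lug at 0 [235.7 266.5] at 1.57 [244.7 253.2] plate ctr [260.7 235.3]
0
[[158 161 156 157 156 155 158 158 157 153 154]
 [161 158 158 155 155 164 158 156 152 154 144]
 [159 160 162 163 161 157 156 157 153 153 150]
 [160 159 158 161 162 158 162 155 157 155 161]
 [163 165 160 161 164 166 160 168 165 170 172]
 [165 167 168 165 170 177 175 182 179 190 189]
 [176 182 176 186 183 184 187 185 196 191 193]
 [186 189 188 191 189 193 190 190 193 189 187]
 [194 188 188 191 187 188 191 193 190 191 190]
 [195 192 188 190 191 194 193 190 189 189 191]
 [192 195 190 191 189 186 191 189 194 185 192]]
1.57
[[134 134 133 134 125 107  68  36  23  20  18]
 [129 131 129 127 123 104  73  41  23  19  19]
 [111 110 110 106 107  91  69  39  25  20  23]
 [ 62  63  60  63  65  60  49  36  31  33  38]
 [ 33  30  31  34  32  31  31  36  49  62  73]
 [ 22  21  21  22  22  21  25  42  74  99 111]
 [ 19  19  19  21  20  21  27  49  84 114 127]
 [ 19  22  23  23  25  28  38  63  94 117 130]
 [ 23  30  38  43  48  53  68  89 106 125 131]
 [ 35  51  71  79  86  94 103 114 124 128
[... 471 characters left out ...]
49 179 174 170 166 154 155 165 164]
 [158 152 148 177 178 161 178 166 183 176 183]
 [165 170 169 175 177 178 190 171 159 163 173]
 [186 182 177 196 163 185 168 163 210 183 149]]
1.57
[[ 34  33  33  30  30  34  28  33  32  30  25]
 [ 29  32  29  35  28  30  38  28  27  25  38]
 [ 31  25  33  30  29  30  33  33  25  33  57]
 [ 33  33  29  32  28  31  31  33  30  43  89]
 [ 37  30  32  32  30  33  32  32  43  87 120]
 [ 26  32  35  31  35  32  32  45  79 115 138]
 [ 30  30  33  38  32  29  36  61 101 135 146]
 [ 29  34  37  33  32  27  45  87 126 146 145]
 [ 31  31  43  44  36  42  67 116 138 152 146]
 [ 45  36  51  48  33  38  66 105 147 151 152]
 [ 50  39  35  39  29  30  42  85 133 152 149]]
```

The steel bar now shows at the turned position and is gone from its old one, and the arm is clear. Handing in.

```bash
python3 -c "
from workcell import ticket
print(ticket.job_done())"
```

```text
the job is handed in; nothing more can be done
None
```

I packed the case and handed the job in at about 26 s: the peeler is in the well, the plate is flush over it (two opposite corners touched at 36 mm), and the turn-button is over the plate; I didn't measure its final angle, and no verdict came back.

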